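# Hold the bag clip open around the recipe card's edge

## Robot

A 6-joint arm with a two-finger parallel gripper is mounted at the origin on a cart in front of the work surface, level with it; the furniture and walls round the work are solid. World frame = base frame: x ahead of the robot, y to its left, z up, the work surface at z = 0. Lengths are in mm, angles in rad, forces in N, time in s.
With the tool pointing down it reaches from about 300 to 775 mm from the base axis. Payload 14.6 kg.
Tool frame: the origin (TCP) lies midway between the tips of the shut fingers; the grasp point (between the pads) lies behind it (manip.grip_depth is the z of the grasp point in the tool frame, in mm); z points along the fingers, y is the line along which they close (so a half turn about z gives the same grasp; the last joint's range is limited). The gripper opens to 94 mm and grips with 3 to 60 N. Pads are 16 mm wide; open, the fingers measure 119 mm over their backs; the gripper's body (75 mm by 177 mm) begins 78 mm behind the grasp point.
Start: joints at [1.1, 0.3, 1.521, -0, 1.321, -0.067], TCP at [216.1, 505.757, 205.446] pointing down, gripper open.
Joint ranges: [-3.03, 3.03], [-0.79, 2.21], [0.23, 2.52], [-1.04, 4.18], [0, 3.07], [-2.55, 2.55]. Speed limits (rad/s): [2.22, 2.22, 2.57, 3.14, 3.14, 3.14].

## Interface

Orientations are given as [roll, pitch, yaw] about the fixed x, y, z axes, in that order (R = Rz(yaw) Ry(pitch) Rx(roll)).
In Python, from cell import manip, viewer, sensors, ticket gives the robot as it stands (manip), with the cameras (viewer), the readings (sensors) and the job (ticket).
- The arm moves only by the shell command python3 nudge.py FILE [OPENING] [FORCE], which reads ROWS from the file FILE. ROWS is a JSON object with one list for each field, all of the same length, 1 to 5, a row being the entries at one place: tx, ty, tz (the shift in mm), rx, ry, rz (a rotation vector in rad); each row is the pose to reach, as a shift and turn from the pose commanded when the command began, along the tool's axes at that moment; what a row does not reach only later rows make up. A row lasts 1/10 s, in which the tool goes at most 50 mm and 0.15 rad, less where a joint would pass 70% of its speed; a pose out of reach is approached as far as the arm can. OPENING is the finger opening in mm, set as the command begins (- or left out keeps the last). The fingers move at their own pace and stop on an object; FORCE is the grip in N (left out, the last holds). Time passes only in rows, so rows that do not move let the fingers close. It prints the time, the measured TCP pose, the force, the opening and the grip force at its end. Input that does not fit is refused with a message, and nothing moves.
- sensors.read_state(): the state, without advancing time (a new reading comes with each control period).
- viewer.camera(name): name is "scene" or "top"; returns (picture, depth): 420x560x3 uint8, red, green, blue; 420x560 float32, mm along the optical axis (not along the pixel's ray), 0 where there is no reading.
- viewer.camera_info(name): a dict with "K" (3x3 intrinsics, pixels), "dist" ([k1, k2, p1, p2, k3] as OpenCV has them; the pictures are not rectified), "rvec" (rotation vector, rad) and "tvec" (3), from world to camera coordinates, as OpenCV has them. Camera axes: x right, y down, z forward; pixel columns grow to the right and rows downward; lengths in mm; the calibration is good to about 2 mm. A picture is of the moment at which its call begins. camera_info takes no time and is no camera call.
- ticket.sign_off(): hands the job in; it is judged then, once.
The state is a dict: "clock": time; "joints": joint angles; "qd": joint speeds; "effort": joint torques, N m; "eef_pos": TCP position; "eef_rot": TCP orientation; "wrist_force": force on the tool from outside, world axes, zero at the start; "moment": the same for the moment, N m; "finger_gap": finger opening in mm; "finger_force": force on a finger pad.
Only numpy, scipy, OpenCV 4.12 (cv2) and the standard library are available. Lean on these libraries where they do the work, as an engineer would, in place of code of your own. Each camera call takes 0.05 s, during which the arm holds its last target. There are 200 camera calls.

## Task

Take the wooden bag clip by its two handles, squeeze it wide open against its spring and bring its open mouth over either upright side edge of the recipe card, one jaw in front of the card and one behind, the edge well inside the mouth, so that I can tuck my shopping list in before it shuts. Finish holding it there in the gripper, gaping wide, with no part of it touching the card or the stand. Do not shift the stand, and leave the jam jar, the salt shaker and the tin where they are.

Things in the scene. Friction and masses are not known exactly. Their poses are not given: they have to be found in the camera images.
- bag_clip: Light wooden bag clip (jumbo peg), 102 mm long, 18 mm high, about 70 g, lying on its side: two legs side by side, swinging level about a steel coil (radius 6 mm). Origin: underside of the coil (pivot). z up along the pivot; x along the middle line to the jaw tips, 50 mm ahead. The straight handles reach 52 mm (squeezed 56) behind the pivot; squeeze their outer faces 35 to 55 mm behind it.
- clip_leg_a (a joint): Opening of the clip: angle of each leg from shut (the legs swing as mirror images). 0 = shut, handles splayed to 46 mm over the tail ends; 0.22 rad = fully open at a hard stop, handles parallel to the clip's x and 22 mm over their outer faces, jaw tips 22 mm apart, mouth narrowing in a wedge to the coil. Needs about 3 N a side to start opening, 8 N fully open.
- clip_tip_a (a point): Inner corner of the jaw tip of the clip's leg on its +y side, at mid height of the leg (9 mm above the clip's origin).
- clip_tip_b (a point): Inner corner of the jaw tip of the clip's other leg (-y side), at mid height; the two meet when the clip is shut.
- recipe_stand: Recipe stand with card, one loose piece, 0.55 kg: brown wooden block 46 (x) by 110 (y) by 28 mm high, with a stiff white card 3 mm thick upright in its middle, in the y-z plane: 150 mm wide (y -75 to +75 mm, so its side edges overhang the block), top edge 124 mm up, bottom 12 mm. Origin: centre of the underside; z up; -x is the printed front, which faces the robot.
- jam_jar: Bystander: jam jar with a white lid, 72 mm across, 102 mm high; origin at the centre of its underside.
- salt_shaker: Bystander: salt shaker, 44 mm across, 90 mm high; origin at the centre of its underside.
- tin_tuna: Bystander: low round tin, 87 mm across, 40 mm high; origin at the centre of its underside.

How it is judged:
By the outcome, as a careful person would: the job done as asked, in the order asked, and still so for the second after the job is handed in, while the arm keeps its last pose, push and grip.
It also fails if it takes over 38 s, if anything falls off the work surface, if the arm or the gripper's body presses on something with over 40 N, if the wrist force passes 120 N, or if a joint passes its speed limit or range.

## Working session

There is one attempt and no reset: what is moved stays moved. The work goes in short steps, Python scripts to look and compute and a shell command to move; the robot and the scene stay as the last step left them, time stands still between calls to the robot, and variables do not carry over. Pictures are saved under pics/ and viewed, at most 10 in all, crops included, and the job is handed in when it is done.

```bash
ls; mkdir -p pics
python3 - <<'E'
from cell import manip, viewer, sensors, ticket
import cv2
for n in("scene","top"):
    p,d=viewer.camera(n); cv2.imwrite(f"pics/{n}0.png",cv2.cvtColor(p,cv2.COLOR_RGB2BGR))
    import numpy as np; np.save(f"{n}0.npy",d)
    print(viewer.camera_info(n))
print(manip.grip_depth, sensors.read_state())
E
```

```text
cell.py
nudge.py
pics
{'K': array([[477.14413672,   0.        , 275.93243374],
       [  0.        , 477.14413672, 205.36269197],
       [  0.        ,   0.        ,   1.        ]]), 'dist': array([-0.03845281,  0.        ,  0.        ,  0.        ,  0.        ]), 'rvec': array([ 2.02146066, -1.12316942,  0.52719929]), 'tvec': array([-134.96136189,  375.48874056,  465.50810863])}
{'K': array([[394.4952418 ,   0.        , 276.92673773],
       [  0.        , 394.4952418 , 214.48875005],
       [  0.        ,   0.        ,   1.        ]]), 'dist': array([-0.08302393,  0.        ,  0.        ,  0.        ,  0.        ]), 'rvec': array([ 2.18460624, -2.2039694 ,  0.13771918]), 'tvec': array([139.91495171, 542.05632335, 863.77941753])}
-18.8 {'clock': 0.1, 'joints': array([ 1.10039480e+00,  3.00398532e-01,  1.52148984e+00, -1.67424764e-05,
        1.32069229e+00, -6.66266062e-02]), 'qd': array([ 0.00031963, -0.00054439, -0.00185205,  0.00359432,  0.00266183,
       -0.00278693]), 'effort': array([ 4.15608783e-04, -5.32637930e+01, -3.53290558e+01,  7.09220278e-02,
        2.35044770e-02, -1.78580291e-05]), 'eef_pos': array([216.01030576, 505.56461766, 204.96473259]), 'eef_rot': array([-3.14060577e+00, -4.95969637e-05,  2.73782186e+00]), 'wrist_force': array([ 0.25051987, -0.26732734, -0.49377044]), 'moment': array([-0.03293864, -0.03678961, -0.00789728]), 'finger_force': 0.0, 'finger_gap': 93.71050759179955}
```

View pics/top0.png

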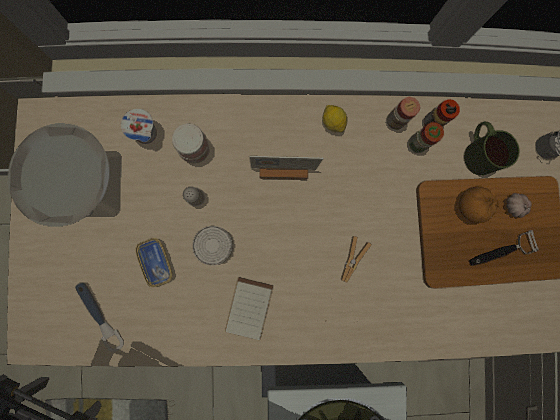

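View pics/scene0.png

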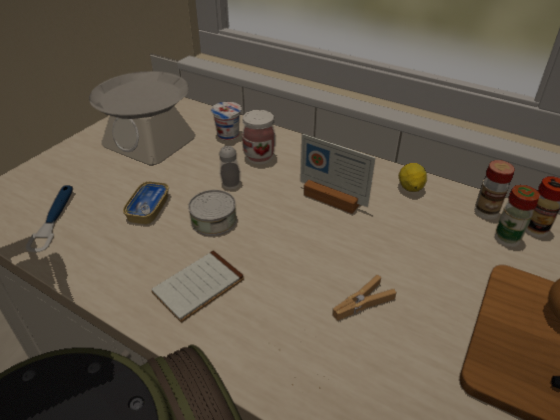

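Run:
```python
import cv2,numpy as np
t=cv2.imread("pics/top0.png");s=cv2.imread("pics/scene0.png")
a=cv2.resize(t[228:288,330:380],None,fx=8,fy=8,interpolation=cv2.INTER_CUBIC)   # 400x480
b=cv2.resize(s[270:320,325:400],None,fx=5,fy=5,interpolation=cv2.INTER_CUBIC)   # 375x250
c=np.zeros((480,800,3),np.uint8);c[:480,:400]=a;c[:250,410:785]=b
cv2.imwrite("pics/clip.png",c)
a=cv2.resize(t[145:190,240:330],None,fx=6,fy=6,interpolation=cv2.INTER_CUBIC)   # 540x270
b=cv2.resize(s[130:215,290:380],None,fx=3.5,fy=3.5,interpolation=cv2.INTER_CUBIC)   # 315x297
c=np.zeros((580,560,3),np.uint8);c[:270,:540]=a;c[280:280+b.shape[0],:b.shape[1]]=b
cv2.imwrite("pics/stand.png",c)
```

```text
(no output)
```

View pics/clip.png

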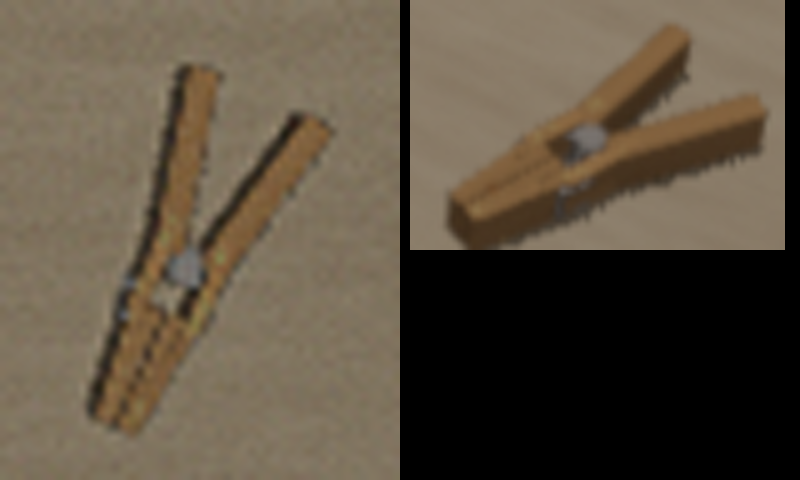

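View pics/stand.png

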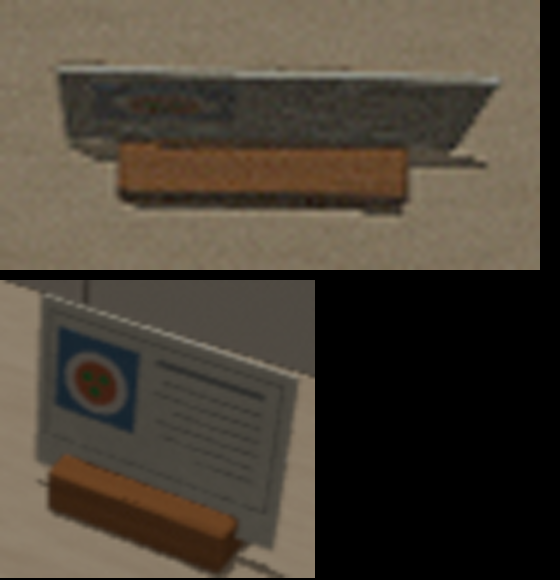

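Clip crop: coil at top-view px (353.4, 261.2), with the jaws pointing towards the robot (tip ≈ (344, 280)) and handle tails at (355, 237) and (369.8, 243.5). Stand crop: top corners of the card at (249.7, 156.3) and (323, 158.3) in the top view, (302.3, 134) and (375, 157.7) in the scene view. The right edge is free.

```bash
cat > h.py <<'E'
import cv2,numpy as np
from cell import manip, viewer, sensors, ticket
from scipy.spatial.transform import Rotation as R
def ray(n,u):
    i=viewer.camera_info(n);M=cv2.Rodrigues(i["rvec"])[0]
    p=cv2.undistortPoints(np.array([[u]],float),i["K"],i["dist"])[0,0]
    return -M.T@i["tvec"], M.T@np.array([p[0],p[1],1])
def tri(ut,us):
    (o1,d1),(o2,d2)=ray("top",ut),ray("scene",us)
    s=np.linalg.lstsq(np.c_[d1,-d2],o2-o1,rcond=None)[0]
    a,b=o1+s[0]*d1,o2+s[1]*d2
    return (a+b)/2,np.linalg.norm(a-b)
def atz(n,u,z):
    o,d=ray(n,u);return o+d*(z-o[2])/d[2]
E
cat > m.py <<'E'
from h import *
np.set_printoptions(precision=1,suppress=True)
T=lambda x,y,x0,y0,f:((x+.5)/f-.5+x0,(y+.5)/f-.5+y0)
a=lambda x,y:T(x,y,330,228,8); b=lambda x,y:T(x-410,y,325,270,5)
c=lambda x,y:T(x,y,240,145,6); e=lambda x,y:T(x,y-280,290,130,3.5)
for n,p,q in[("coil",a(187,266),b(588,138)),("tip",a(118,420),b(468,205)),("hL",a(200,70),b(677,33)),("hR",a(320,122),b(757,107)),
 ("cTL",c(58,68),e(43,294)),("cTR",c(498,80),e(298,377)),("cBR",c(447,160),e(270,547)),("blkL",c(120,144),e(62,457)),("blkR",c(407,148),e(238,517))]:
    print(n,*tri(p,q))
    if n in("coil","tip","hL","hR"):print("   z18:",atz("top",p,18),atz("scene",q,18))
    if n[0]=="c" and n[1]=="T":print("   z124:",atz("top",p,124),atz("scene",q,124))
for n,d in(("top","top0.npy"),):
    D=np.load(d)
    i=viewer.camera_info("top");M=cv2.Rodrigues(i["rvec"])[0]
    for u in((345,276),(356,245),(365,250),(335,119),(190,137)):
        o,r=ray("top",u);print(u,o+r*D[u[1],u[0]])
E
python3 m.py
```

```text
coil [437.8 -36.8  14.7] 1.493321820441003
   z18: [437.5 -35.4  18. ] [435.5 -38.2  18. ]
tip [395.2 -16.5  14.8] 2.568827731347457
   z18: [394.8 -14.7  18. ] [393.5 -18.5  18. ]
hL [493.3 -42.6  13.3] 2.1836931070351646
   z18: [492.7 -40.5  18. ] [489.7 -44.6  18. ]
hR [477.8 -76.3  13.4] 0.9942366058419831
   z18: [477.5 -74.6  18. ] [474.1 -77.6  18. ]
cTL [653.9 192.5 121.3] 2.2863128224777562
   z124: [652.7 193.4 124. ] [650.7 189.5 124. ]
cTR [649.5  44.  122.2] 2.6337918648556107
   z124: [648.4  45.5 124. ] [647.9  42.2 124. ]
cBR [644.4  45.7  15.1] 6.5821343089298745
blkL [647.7 172.8  24.4] 1.3768028492676463
blkR [645.5  64.2  27.5] 2.6094093059230663
(345, 276) [403.8 -16.6  17.7]
(356, 245) [473.1 -47.6  -0.3]
(365, 250) [461.4 -63.9  17. ]
(335, 119) [754.4   3.9  52. ]
(190, 137) [699.  317.  100.6]
```

```bash
cat >> h.py <<'E'
def delta(pos,yaw):
    "tool-axis rows to TCP pos, tool down with tool x at yaw"
    s=sensors.read_state();A=R.from_euler("xyz",s["eef_rot"]);B=R.from_euler("xyz",[np.pi,0,yaw])
    print("delta",np.round(A.inv().apply(np.array(pos)-s["eef_pos"]),1),np.round((A.inv()*B).as_rotvec(),3))
E
echo '{"tx": [-37,-74,-111,-148,-185],"ty": [-33,-66,-99,-132,-165],"tz": [0,0,0,0,0],"rx": [0,0,0,0,0],"ry": [0,0,0,0,0],"rz": [0,0,0,0,0]}' > rows.txt && python3 nudge.py rows.txt
echo '{"tx": [-37,-74,-111,-148,-185],"ty": [-33,-66,-99,-132,-165],"tz": [0,0,0,0,0],"rx": [0,0,0,0,0],"ry": [0,0,0,0,0],"rz": [0,0,0,0,0]}' > rows.txt && python3 nudge.py rows.txt
python3 -c "
from h import *
delta((477,-56.2,60),2.697)"
echo '{"tx": [-30,-60,-89.6,-89.6,-89.6],"ty": [-28,-55,-82.5,-82.5,-82.5],"tz": [30,60,100,145,145],"rx": [0,0,0,0,0],"ry": [0,0,0,0,0],"rz": [0.02,0.041,0.041,0.041,0.041]}' > rows.txt && python3 nudge.py rows.txt 70
echo '{"tx": [0,0],"ty": [0,0],"tz": [0,0],"rx": [0,0],"ry": [0,0],"rz": [0,0]}' > rows.txt && python3 nudge.py rows.txt
python3 -c "
from h import *
delta((477,-56.2,3),2.697)
for n in('top','scene'):
  p,d=viewer.camera(n);cv2.imwrite(f'pics/{n}1.png',p[...,::-1])
t=cv2.imread('pics/top1.png')[215:295,315:395];s=cv2.imread('pics/scene1.png')[230:330,310:420]
c=np.zeros((400,800,3),np.uint8);c[:,:400]=cv2.resize(t,(400,400),interpolation=2);c[:364,400:]=cv2.resize(s,(400,364),interpolation=2);cv2.imwrite('pics/c1.png',c)
"
```

```text
clock: 1.6
eef_pos: [473.4, -54.5, 55.3]
eef_rot: [-3.139, -0.01, 2.695]
wrist_force: [-0.8, -0.3, 0.7]
finger_gap: 70.4
finger_force: 0.0
clock: 1.8
eef_pos: [477.7, -53.7, 62.9]
eef_rot: [3.141, 0.003, 2.698]
wrist_force: [-0.2, 0.0, 0.1]
finger_gap: 69.9
finger_force: 0.0
delta [-0.3 -2.6 59.8] [0.001 0.003 0.001]
```

View pics/c1.png

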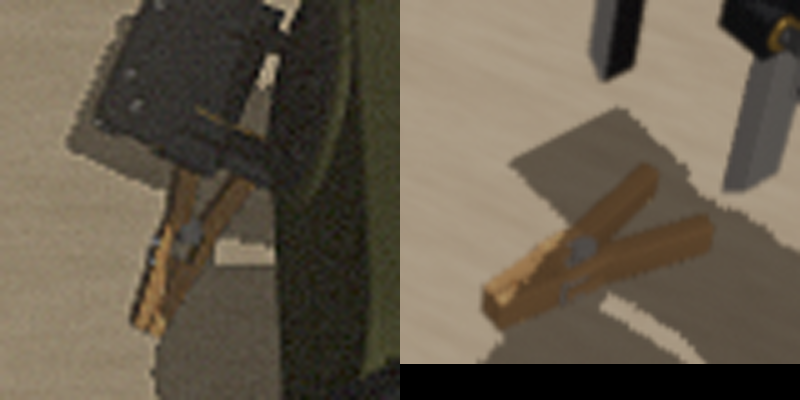

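The fingers hover astride the tail of the handles, jaws clear. Descending.

```bash
echo '{"tx": [0,0,0,0,0],"ty": [0,0,0,0,0],"tz": [15,30,42,50,53],"rx": [0,0,0,0,0],"ry": [0,0,0,0,0],"rz": [0,0,0,0,0]}' > rows.txt && python3 nudge.py rows.txt
echo '{"tx": [0,0,0],"ty": [0,0,0],"tz": [0,0,0],"rx": [0,0,0],"ry": [0,0,0],"rz": [0,0,0]}' > rows.txt && python3 nudge.py rows.txt
python3 -c "
from h import *
delta((477,-56.2,4),2.697)"
```

```text
clock: 2.4
eef_pos: [476.7, -54.0, 7.3]
eef_rot: [-3.142, -0.0, 2.697]
wrist_force: [0.2, 0.7, 0.7]
finger_gap: 70.0
finger_force: 0.0
clock: 2.7
eef_pos: [476.9, -54.2, 7.9]
eef_rot: [3.141, 0.001, 2.697]
wrist_force: [0.3, 0.0, 0.4]
finger_gap: 70.3
finger_force: 0.0
delta [-0.9 -1.8  3.9] [ 0.     0.001 -0.   ]
```

```bash
echo '{"tx": [-0.9,-0.9],"ty": [-1.8,-1.8],"tz": [3.5,3.5],"rx": [0,0],"ry": [0,0],"rz": [0,0]}' > rows.txt && python3 nudge.py rows.txt 
echo '{"tx": [0,0,0,0,0],"ty": [0,0,0,0,0],"tz": [0,0,0,0,0],"rx": [0,0,0,0,0],"ry": [0,0,0,0,0],"rz": [0,0,0,0,0]}' > rows.txt && python3 nudge.py rows.txt 15 30
echo '{"tx": [0,0,0,0,0],"ty": [0,0,0,0,0],"tz": [0,0,0,0,0],"rx": [0,0,0,0,0],"ry": [0,0,0,0,0],"rz": [0,0,0,0,0]}' > rows.txt && python3 nudge.py rows.txt
```

```text
clock: 2.9
eef_pos: [476.6, -56.4, 3.7]
eef_rot: [-3.141, -0.0, 2.697]
wrist_force: [0.1, 0.6, 0.1]
finger_gap: 70.0
finger_force: 0.0
clock: 3.4
eef_pos: [476.8, -56.2, 4.0]
eef_rot: [3.142, 0.0, 2.697]
wrist_force: [0.4, 0.6, 0.3]
finger_gap: 33.5
finger_force: 5.1
clock: 3.9
eef_pos: [476.8, -56.1, 4.0]
eef_rot: [3.141, 0.0, 2.697]
wrist_force: [-0.0, 2.0, 1.9]
finger_gap: 20.2
finger_force: 29.9
```

```bash
echo '{"tx": [0,0,0,0,0],"ty": [0,0,0,0,0],"tz": [-8,-20,-40,-60,-72],"rx": [0,0,0,0,0],"ry": [0,0,0,0,0],"rz": [0,0,0,0,0]}' > rows.txt && python3 nudge.py rows.txt - 40
echo '{"tx": [0,0,0],"ty": [0,0,0],"tz": [0,0,0],"rx": [0,0,0],"ry": [0,0,0],"rz": [0,0,0]}' > rows.txt && python3 nudge.py rows.txt
python3 -c "
from h import *
delta((560,-100,76),1.545)
for n in('top','scene'):
  p,d=viewer.camera(n);cv2.imwrite(f'pics/{n}2.png',p[...,::-1])
t=cv2.imread('pics/top2.png')[215:305,305:395];s=cv2.imread('pics/scene2.png')[190:300,290:400]
c=np.zeros((400,800,3),np.uint8);c[:,:400]=cv2.resize(t,(400,400),interpolation=2);c[:,400:]=cv2.resize(s,(400,400),interpolation=2);cv2.imwrite('pics/c2.png',c)
"
```

```text
clock: 4.4
eef_pos: [477.2, -56.3, 78.1]
eef_rot: [3.141, 0.002, 2.697]
wrist_force: [-0.1, 0.3, -0.5]
finger_gap: 20.2
finger_force: 39.9
clock: 4.7
eef_pos: [476.2, -56.1, 75.1]
eef_rot: [-3.141, -0.001, 2.697]
wrist_force: [-0.0, 0.9, -0.9]
finger_gap: 19.9
finger_force: 39.9
delta [-94.5  -3.6  -1. ] [-1.000e-03 -1.000e-03  1.152e+00]
```

View pics/c2.png

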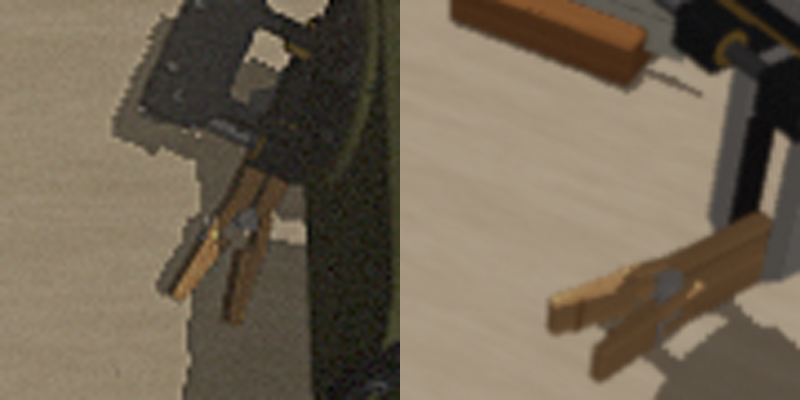

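Clip held and gaping: jaw tips in the top crop at about (188,300) and (222,318), coil at (248,220).

Run:
```python
from h import *
np.set_printoptions(precision=1,suppress=True)
T=lambda x,y:((x+.5)*.225-.5+305,(y+.5)*.225-.5+215)
S=lambda x,y:((x-400+.5)*.275-.5+290,(y+.5)*.275-.5+190)
s=sensors.read_state();A=R.from_euler("xyz",s["eef_rot"]);print(s["eef_pos"])
for n,u,v in(("L",(188,300),(582,324)),("R",(222,318),(592,342)),("coil",(248,220),(668,280))):
    w=atz("top",T(*u),89);q=atz("scene",S(*v),89);print(n,w,A.inv().apply(w-s["eef_pos"]),q,A.inv().apply(q-s["eef_pos"]))
```

```text
[476.3 -56.1  75.2]
L [396.2  -5.4  89. ] [ 94.2  11.3 -13.7] [392.3 -18.4  89. ] [ 92.1  -2.2 -13.7]
R [387.6 -21.2  89. ] [ 95.1  -6.7 -13.6] [386.1 -25.6  89. ] [ 94.6 -11.3 -13.6]
coil [432.7 -34.5  89. ] [ 48.6   0.7 -13.7] [430.5 -36.9  89. ] [ 49.6  -2.4 -13.7]
```

```bash
echo '{"tx": [-17,-34,-51,-68,-84],"ty": [3.7,7.4,11,15,18.6],"tz": [0,0,0,0,0],"rx": [0,0,0,0,0],"ry": [0,0,0,0,0],"rz": [0.115,0.23,0.345,0.46,0.576]}' > rows.txt && python3 nudge.py rows.txt
python3 -c "
from h import *
delta((644.6,-95,76),1.545)"
```

```text
clock: 5.3
eef_pos: [561.0, -75.6, 75.2]
eef_rot: [-3.141, -0.001, 2.116]
wrist_force: [1.1, -0.2, -0.9]
finger_gap: 20.5
finger_force: 39.9
delta [-59.9  61.5  -0.9] [-0.001 -0.001  0.571]
```

```bash
echo '{"tx": [-12,-24,-36,-48,-60],"ty": [12,25,37,50,61.5],"tz": [0,0,0,0,-0.5],"rx": [0,0,0,0,0],"ry": [0,0,0,0,0],"rz": [0.115,0.23,0.345,0.46,0.571]}' > rows.txt && python3 nudge.py rows.txt
echo '{"tx": [0,0,0],"ty": [0,0,0],"tz": [0,0,0],"rx": [0,0,0],"ry": [0,0,0],"rz": [0,0,0]}' > rows.txt && python3 nudge.py rows.txt
python3 -c "
from h import *
delta((645.9,-50.7,76),1.545)
for n in('top','scene'):
  p,d=viewer.camera(n);cv2.imwrite(f'pics/{n}3.png',p[...,::-1])
t=cv2.imread('pics/top3.png')[130:210,290:370];s=cv2.imread('pics/scene3.png')[120:240,340:460]
c=np.zeros((400,800,3),np.uint8);c[:,:400]=cv2.resize(t,(400,400),interpolation=2);c[:,400:]=cv2.resize(s,(400,400),interpolation=2);cv2.imwrite('pics/c3.png',c)
"
```

```text
clock: 5.8
eef_pos: [644.7, -94.5, 75.5]
eef_rot: [-3.14, -0.0, 1.545]
wrist_force: [-0.3, -0.3, -1.0]
finger_gap: 20.0
finger_force: 39.9
clock: 6.1
eef_pos: [643.6, -94.3, 76.1]
eef_rot: [-3.141, -0.0, 1.552]
wrist_force: [-0.1, -0.4, -0.8]
finger_gap: 20.2
finger_force: 39.9
delta [43.7  1.5  0.1] [-0.001 -0.     0.007]
```

View pics/c3.png

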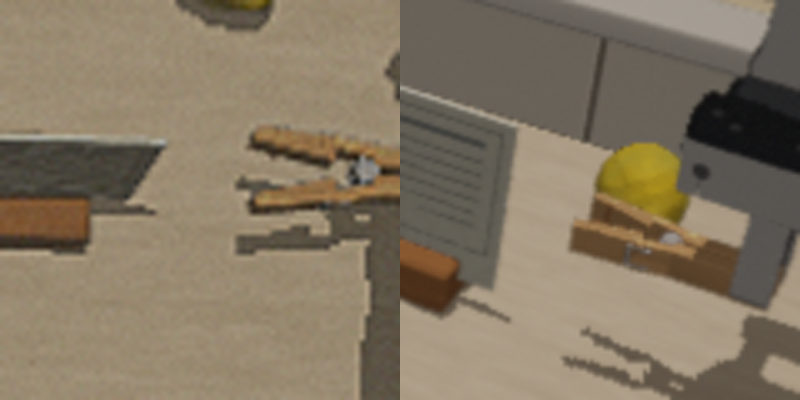

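Top crop: card top corner at (165,142); jaw tips' inner corners about (252,145) and (252,196).

Run:
```python
from h import *
np.set_printoptions(precision=1,suppress=True)
T=lambda x,y:((x+.5)*.2-.5+290,(y+.5)*.2-.5+130)
S=lambda x,y:((x-400+.5)*.3-.5+340,(y+.5)*.3-.5+120)
print("card",atz("top",T(165,142),124),atz("scene",S(517,127),124),"bottom",atz("scene",S(494,290),12))
for n,u in(("back outer",(252,129)),("back inner",(252,146)),("front inner",(252,196)),("front outer",(252,212)),("coil",(362,172))):print(n,atz("top",T(*u),90))
for n,u in(("front tip outer",(572,221)),("coil",(672,240)),("back tip",(596,195))):print(n,atz("scene",S(*u),90))
print(sensors.read_state()["eef_pos"])
```

```text
card [648.2  45.5 124. ] [646.7  41.8 124. ] bottom [649.5  41.7  12. ]
back outer [661.9   2.8  90. ]
back inner [654.5   3.   90. ]
front inner [633.    3.6  90. ]
front outer [626.2   3.8  90. ]
coil [643.4 -43.9  90. ]
front tip outer [630.1  -0.4  90. ]
coil [641.8 -49.9  90. ]
back tip [658.5  -2.8  90. ]
[643.8 -94.4  76.5]
```

```bash
echo '{"tx": [8,16,24,30,34],"ty": [1.5,3,3.5,3.5,3.5],"tz": [0,0,0,0,0],"rx": [0,0,0,0,0],"ry": [0,0,0,0,0],"rz": [0,0,0,0,0]}' > rows.txt && python3 nudge.py rows.txt
echo '{"tx": [0,0,0],"ty": [0,0,0],"tz": [0,0,0],"rx": [0,0,0],"ry": [0,0,0],"rz": [0,0,0]}' > rows.txt && python3 nudge.py rows.txt
python3 -c "
from h import *
delta((646.9,-29.4,76),1.55)
for n in('top','scene'):
  p,d=viewer.camera(n);cv2.imwrite(f'pics/{n}4.png',p[...,::-1])
t=cv2.imread('pics/top4.png')[140:190,300:350];s=cv2.imread('pics/scene4.png')[130:220,340:430]
c=np.zeros((400,800,3),np.uint8);c[:,:400]=cv2.resize(t,(400,400),interpolation=2);c[:,400:]=cv2.resize(s,(400,400),interpolation=2);cv2.imwrite('pics/c4.png',c)
"
```

```text
clock: 6.7
eef_pos: [648.5, -59.7, 76.4]
eef_rot: [-3.142, -0.0, 1.551]
wrist_force: [0.3, 0.2, -0.5]
finger_gap: 20.1
finger_force: 39.9
clock: 7.0
eef_pos: [648.5, -60.9, 76.5]
eef_rot: [3.142, 0.0, 1.549]
wrist_force: [-0.0, 0.3, -0.2]
finger_gap: 20.1
finger_force: 39.9
delta [31.4 -2.3  0.5] [ 0.     0.    -0.001]
```

View pics/c4.png

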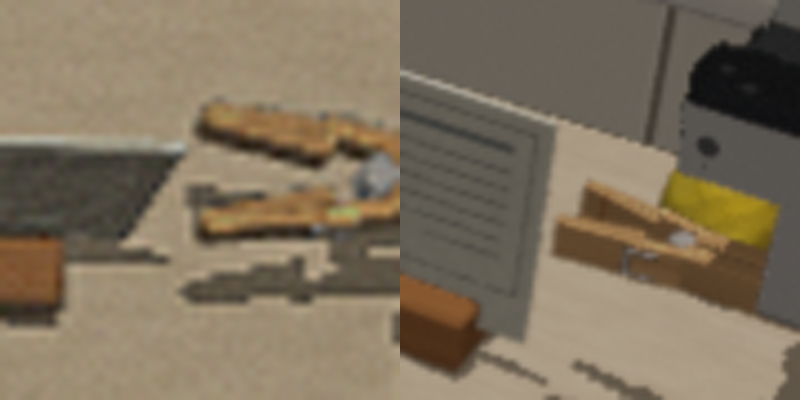

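Run:
```python
from h import *
np.set_printoptions(precision=1,suppress=True)
T=lambda x,y:((x+.5)/8-.5+300,(y+.5)/8-.5+140)
S=lambda x,y:((x-400+.5)*.225-.5+340,(y+.5)*.225-.5+130)
print("card",atz("top",T(185,147),124),atz("scene",S(556,127),124),"bottom",atz("scene",S(526,341),12),atz("top",T(30,139),124))
for n,u in(("back outer",(207,101)),("back inner",(203,130)),("front inner",(203,210)),("front outer",(203,237)),("coil",(377,176))):print(n,atz("top",T(*u),90))
for n,u in(("front tip outer top",(556,218)),("front tip inner top",(569,212)),("back tip in",(587,190)),("back tip out",(590,180)),("coil",(683,238))):print(n,atz("scene",S(*u),90))
```

```text
card [648.3  45.3 124. ] [645.4  41.3 124. ] bottom [650.5  41.9  12. ] [650.4  84.6 124. ]
back outer [668.7  33.7  90. ]
back inner [660.9  35.   90. ]
front inner [639.4  35.5  90. ]
front outer [632.2  35.7  90. ]
coil [648.6 -11.1  90. ]
front tip outer top [635.   32.3  90. ]
front tip inner top [641.4  29.5  90. ]
back tip in [659.4  29.1  90. ]
back tip out [666.6  30.8  90. ]
coil [648.8 -15.3  90. ]
```

```bash
echo '{"tx": [4,10,16,22,28],"ty": [-1.9,-1.9,-1.9,-1.9,-1.9],"tz": [0,0,0,0,0],"rx": [0,0,0,0,0],"ry": [0,0,0,0,0],"rz": [0,0,0,0,0]}' > rows.txt && python3 nudge.py rows.txt
echo '{"tx": [2.5,4.5,4.5,4.5,4.5],"ty": [0,0,0,0,0],"tz": [0,0,0,0,0],"rx": [0,0,0,0,0],"ry": [0,0,0,0,0],"rz": [0,0,0,0,0]}' > rows.txt && python3 nudge.py rows.txt
python3 -c "
from h import *
for n in('top','scene'):
  p,d=viewer.camera(n);cv2.imwrite(f'pics/{n}5.png',p[...,::-1])
t=cv2.imread('pics/top5.png')[140:190,290:340];s=cv2.imread('pics/scene5.png')[130:220,340:430]
c=np.zeros((400,800,3),np.uint8);c[:,:400]=cv2.resize(t,(400,400),interpolation=2);c[:,400:]=cv2.resize(s,(400,400),interpolation=2);cv2.imwrite('pics/c5.png',c)
"
```

```text
clock: 7.6
eef_pos: [647.2, -31.9, 76.5]
eef_rot: [-3.142, -0.0, 1.55]
wrist_force: [0.3, 0.4, -0.7]
finger_gap: 20.1
finger_force: 39.9
clock: 8.1
eef_pos: [647.3, -28.3, 76.5]
eef_rot: [3.142, 0.0, 1.55]
wrist_force: [-0.7, 0.7, -0.2]
finger_gap: 20.2
finger_force: 39.9
```

View pics/c5.png

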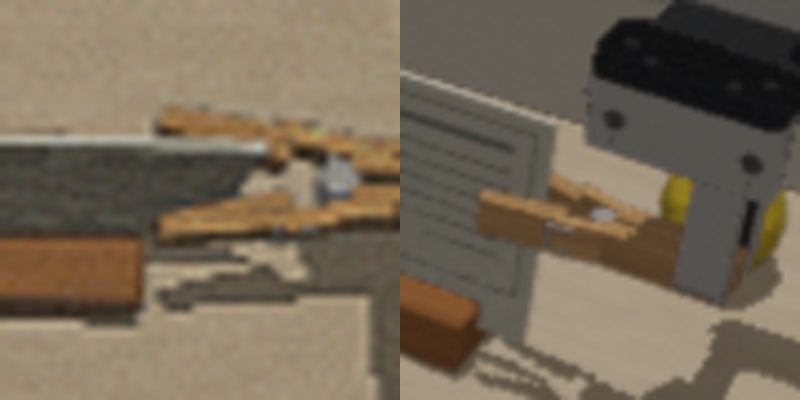

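The card edge is inside the mouth, one jaw on each side. The card corner is still at (266,147), so the stand hasn't moved. Checking the side clearances by projecting the card at clip height.

Run:
```python
from h import *
np.set_printoptions(precision=1,suppress=True)
i=viewer.camera_info("top")
def px(w):
    p=cv2.projectPoints(np.array([w],float),i["rvec"],i["tvec"],i["K"],i["dist"])[0][0,0]
    return (p-[290,140]+.5)*8-.5
T=lambda x,y:((x+.5)/8-.5+290,(y+.5)/8-.5+140)
e=atz("top",T(266,147),124);print(e)
for z in(90,72):
  for dx in(-1.5,1.5):print(z,dx,px([e[0]+dx,e[1],z]),px([e[0]+dx+.5,e[1]+20,z]))
for n,u in(("back outer tip",(158,107)),("front inner tip",(160,217)),("front outer tip",(160,238)),("front inner @edge",(245,198)),("coil",(337,178))):print(n,atz("top",T(*u),90.5))
s=sensors.read_state();print(s["eef_pos"],s["wrist_force"],s["moment"])
```

```text
[648.3  45.  124. ]
90 -1.5 [246.4 182.2] [170.9 180.4]
90 1.5 [246.2 171.1] [170.6 169.2]
72 -1.5 [236.7 196.9] [162.7 195.1]
72 1.5 [236.4 185.9] [162.4 184.1]
back outer tip [666.9  68.1  90.5]
front inner tip [637.4  68.2  90.5]
front outer tip [631.8  68.3  90.5]
front inner @edge [642.5  45.6  90.5]
coil [647.9  21.   90.5]
[647.3 -28.3  76.4] [ 0.   1.1 -0.8] [-0.1  0.  -0. ]
```

```bash
python3 -c "
from cell import manip, viewer, sensors, ticket
print(ticket.sign_off())"
```

```text
the job is handed in; nothing more can be done
None
```

The job is handed in after about 8 s: the clip is held wide open over the card's right-hand edge (as seen from the robot), which sits about 23 mm inside the mouth, with about 4 mm clear in front and, from the clip's measured centring, about the same behind. The stand, jar, shaker and tin were not touched.

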